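Push the failed power supply through the reject gate

TASK

The metal-cased power supply on the reject lane has failed its test. Slide it along the lane floor, without lifting it, through the swing gate and on into the closed-off end until it is clear of the gate and the gate has swung fully shut behind it. Leave the black plastic adapter on the side shelf where it is, and finish with the supply lying flat and still.

Things in the scene. Friction and masses are not known exactly. Their poses are not given: they have to be found in the camera images.
- supply_mid (a point): Centre, half-way up, of the failed supply: flat bare-aluminium box, dark vent holes on top, 99 mm long (x), 82 wide (y), 30 high, 0.3 kg. Its +x end (last 15 mm) is a black terminal strip 74 wide, 18 high, with brass screws; its -x end is a plain upright face. Lies loose on the lane floor before the gate, +x end towards the gate, up to 12 degrees askew.
- doorway (a point): Mid-gateway on the floor of the open-topped grey sheet-metal reject lane (fixed; floor 3 mm thick). x: direction of travel, y across, z up. In mm: floor x -230 to 265; walls 32 high, inner faces y +/-60, x 0 to 261 (end stop); flared guides from y +/-80 at x -45 to the walls; none before. Posts 49 high at y +/-67. Side shelf, level with the floor: y 66 to 176, x -230 to -15.
- gate (a joint): Swing gate angle, rad: 0 shut (across the lane at doorway x = 0), 1.52 open along the +y wall. Upright steel leaf 112 mm wide, 4 thick, top 44 above the lane floor, upright hinge at doorway (0, +57 mm). Opens only in the direction of travel at a push of about 1 N; a light spring swings it shut once nothing is in its way. It sweeps the floor up to x = +114 mm.
- adapter_mid (a point): Centre of the black plastic mains adapter, a bystander: rounded brick 78 x 44 x 30 mm lying on the lane's side shelf, to be left alone. A finned heat sink, 50 x 50 x 30 mm, lies on the same shelf; either may be the nearer to the gate.
Mind the look-alikes: they are no part of the job. What is shaped like the part that bears supply_mid but orange is not meant.

How it is judged:
By the outcome, as a careful person would: the job done as asked, in the order asked, and still so for the second after the job is handed in, with the robot touching nothing.
It also fails if it takes over 37 s, if anything falls off the work surface, if the arm or the gripper's body presses on something with over 40 N, if the wrist force passes 120 N, or if a joint passes its speed limit or range.

ROBOT

A 6-joint arm with a two-finger parallel gripper is mounted at the origin on the work surface. World frame = base frame: x ahead of the robot, y to its left, z up, the work surface at z = 0. Lengths are in m, angles in degrees, forces in N, time in s.
With the tool pointing down it reaches from about 0.35 to 0.875 m from the base axis. Payload 4.2 kg.
Tool frame: the origin (TCP) lies on the centre line of the jaws, within the pads' length; the fingertips stand 19 mm ahead of it and the grasp point (between the pads) is the TCP; z points along the fingers, y is the line along which they close (so a half turn about z gives the same grasp; the last joint's range is limited). The gripper opens to 87 mm and grips with 3 to 60 N. Pads are 19 mm wide; open, the fingers measure 117 mm over their backs; the gripper's body (75 mm by 190 mm) begins 51 mm behind the grasp point.
Start: joints at [-57.662, 22.042, 0.453, 0, -68.411, -14.817], TCP at [0.188, -0.596, 0.242] pointing down, gripper open.
Joint ranges: [-179.83, 179.83], [-69.29, 118.12], [-61.27, 80.66], [-181.25, 117.63], [-171.15, -9.14], [-177.46, 177.46]. Speed limits (degrees/s): [159.86, 159.86, 180, 180, 180, 180].

INTERFACE

Orientations are given as a 3x3 rotation matrix whose columns are the frame's x, y, z axes.
In Python, from station import sense, capture, finish_job, search_frame, masks_of gives the robot as it stands.
- The arm moves only by the tool drive_tool, never from a script. Its argument "rows" is a list of rows, each a list of 7 numbers: the opening in per cent of the stroke, from 0 (shut) to 100 (fully open), then the shift along the world's x, y, z in mm, then the turn, a rotation vector about the world's x, y, z in rad. In form: [[fingers, dx, dy, dz, wx, wy, wz], ...]. A call has 1 to 5 rows; each row shifts and turns the commanded pose from where the row before left it; what a row does not reach is not made up. A row lasts 1/12 s, in which the tool goes at most 41.7 mm and 7.16 degrees, less where a joint would pass 70% of its speed; a pose out of reach is approached as far as the arm can. A call is refused whole if a number of a shift passes 41.7 or a number of a turn 0.125, either way. A call with a gripper value outside its range is refused whole. The fingers move at their own pace and stop on an object; the grip force is fixed at half the most. Time passes only in rows, so rows that do not move let the fingers close. It gives the time, the measured TCP pose, the force, the opening and the grip force at its end, in the units of the state.
- sense(): the state, without advancing time (a new reading comes with each control period).
- capture(name): name is "side" or "top" or "wrist"; returns a dict with "frame" (400x640x3 uint8, red, green, blue), "z_map" (400x640 float32, m along the optical axis (not along the pixel's ray), 0 where there is no reading), "fx", "fy", "cx", "cy" (pixels), "R" (3x3) and "t" (3): a world point X has camera coordinates R X + t; the wrist camera has in their place "T_tool_cam" (4x4, takes a point from camera to tool coordinates, whose origin is the TCP and whose axes are the flange's). Camera axes: x right, y down, z forward; pixel columns grow to the right and rows downward; lengths in m; the calibration is good to about 2 mm. A picture is of the moment at which its call begins: read the wrist's pose just before it.
- finish_job(): hands the job in; it is judged then, once.
Trained networks look in a picture, given as the dict that the camera call returned (one of the last four; its "shot" number tells which), for a name from the list of things; names that differ only in an ending like _2 or _b are one class to them, and where a whole thing is asked for, a point or a joint stands for the part that bears it (a point fixed in the world has none). Each returns a list of dicts, best first, with "p" (0 to 1); they miss things now and then, are a little off and sometimes report something else, mostly with a low value. They report only what shows in the picture. A call takes as long as a camera call. They do not tell look-alikes from the thing itself.
- search_frame(label, picture): "xy" ([column, row] in pixels, amid what is visible of it).
- masks_of(label, picture): "region" (400x640 bool, what is visible of it) and "xy" ([column, row] in pixels, amid what is visible of it).
The state is a dict: "time_s": time; "joints": joint angles; "joint_velocities": joint speeds; "effort": joint torques, N m; "tcp_pos": TCP position; "ee_rot": TCP orientation; "wrist_force": force on the tool from outside, world axes, zero at the start; "moment": the same for the moment, N m; "gripper_width": opening from 0.0 (shut) to 1.0 (fully open); "gripper_force": force on a finger pad.
Only numpy, scipy, OpenCV 4.12 (cv2) and the standard library are available. Lean on these libraries where they do the work, as an engineer would, in place of code of your own. Each camera call takes 0.05 s, during which the arm holds its last target. There are 200 camera calls.

## Working session

There is one attempt and no reset: what is moved stays moved. The work goes in short steps, Python scripts to look and compute and a tool call to move; the robot and the scene stay as the last step left them, time stands still between calls to the robot, and variables do not carry over. Pictures are saved under pics/ and viewed, at most 10 in all, crops included, and the job is handed in when it is done.

Besides the shell and the picture viewer there is one more tool, called in YAML: its name, and indented under it one key for each argument. drive_tool: Moves the arm, as the interface text tells. Its arguments: {"type":"object","properties":{"rows":{"type":"array"}},"required":["rows"]}

```bash
mkdir -p pics; cat > h.py <<'E'
import numpy as np, cv2
from station import *
def pts(c, m=None):
    z=c["z_map"]; v,u=np.nonzero((z>0)&(m if m is not None else True)); d=z[v,u]
    P=np.c_[(u-c["cx"])*d/c["fx"],(v-c["cy"])*d/c["fy"],d]
    if "R" in c: return (P-c["t"])@np.array(c["R"])
    s=c["s"]; T=np.array(c["T_tool_cam"]); P=P@T[:3,:3].T+T[:3,3]
    return P@np.array(s["ee_rot"]).T+s["tcp_pos"]
def cap(n):
    s=sense(); c=capture(n); c["s"]=s; return c
def save(c,n): cv2.imwrite("pics/"+n,c["frame"][:,:,::-1])
E
python3 - <<'E'
from h import *
for n in ("top","side"):
    c=cap(n); save(c,n+"1.png")
    for l in ("supply_mid","gate","adapter_mid"):
        for r in masks_of(l,c)[:4]:
            m=r["region"]; P=pts(c,m)
            if len(P)<10: continue
            hi=P[P[:,2]>np.percentile(P[:,2],95)-.008]
            print(n,l,round(r["p"],2),np.round(r["xy"]),m.sum(),"med",np.median(P,0).round(3),"topz",np.percentile(P[:,2],[5,50,95]).round(3),
             cv2.minAreaRect((hi[:,:2]*1000).astype(np.float32)))
E
```

```text
top supply_mid 0.94 [198. 246.] 3612 med [0.532 0.344 0.029] topz [0.016 0.029 0.031] ((539.6031494140625, 349.8224792480469), (84.36219024658203, 82.1128921508789), 32.84545135498047)
top supply_mid 0.87 [226. 151.] 3306 med [0.689 0.301 0.029] topz [0.012 0.029 0.031] ((698.887451171875, 300.3299560546875), (82.69346618652344, 84.53701782226562), 73.44475555419922)
top supply_mid 0.86 [354. 269.] 3526 med [0.492 0.104 0.032] topz [0.02  0.032 0.034] ((494.0445556640625, 110.0055923461914), (83.92523956298828, 81.97618103027344), 77.95270538330078)
top gate 0.69 [423. 277.] 656 med [0.477 0.003 0.038] topz [0.007 0.038 0.048] ((475.5774230957031, 2.966379165649414), (7.282100200653076, 112.64897155761719), 72.7293472290039)
top adapter_mid 0.79 [400. 190.] 1573 med [0.608 0.026 0.032] topz [0.009 0.032 0.034] ((610.9496459960938, 24.6980037689209), (78.02629089355469, 44.89292526245117), 72.76909637451172)
top adapter_mid 0.37 [357. 271.] 3407 med [0.491 0.104 0.032] topz [0.02  0.032 0.034] ((494.04437255859375, 109.7706298828125), (83.69002532958984, 81.4137191772461), 77.59887695
[... 230 characters left out ...]
 med [0.535 0.356 0.03 ] topz [0.01  0.03  0.033] ((538.9157104492188, 349.4736328125), (84.50189208984375, 83.9227066040039), 32.339576721191406)
side supply_mid 0.64 [384. 153.] 990 med [0.474 0.003 0.029] topz [0.009 0.029 0.047] ((474.4132385253906, 2.5130271911621094), (9.718538284301758, 115.58059692382812), 74.23174285888672)
side gate 0.82 [382. 154.] 963 med [0.474 0.003 0.03 ] topz [0.011 0.03  0.048] ((475.1202087402344, 2.313396453857422), (9.718538284301758, 117.0498275756836), 74.23174285888672)
side adapter_mid 0.66 [313. 163.] 896 med [0.609 0.039 0.033] topz [0.008 0.033 0.035] ((609.87744140625, 25.321823120117188), (78.84918212890625, 43.61341094970703), 72.75874328613281)
```

View pics/top1.png

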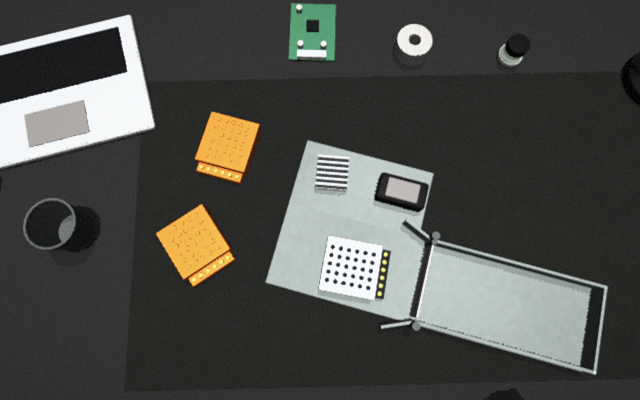

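View pics/side1.png

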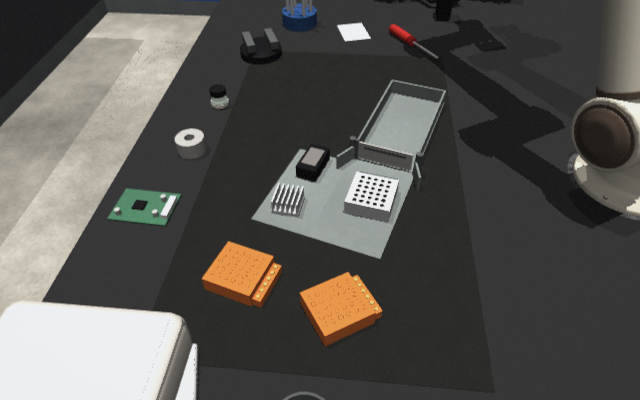

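```bash
python3 - <<'E'
from h import *
c=cap("top"); im=c["frame"][170:350,300:560,::-1]; cv2.imwrite("pics/crop1.png",cv2.resize(im,None,fx=3,fy=3,interpolation=cv2.INTER_CUBIC))
print(sense()["ee_rot"])
P=pts(c); 
# wall tops ~z .035, posts ~ .052
m=(P[:,1]>-.4)&(P[:,1]<.2)&(P[:,0]>.3)&(P[:,0]<.7)
p=P[m&(P[:,2]>.0495)&(P[:,2]<.06)]; print("posts",len(p),p[:, :2].min(0),p[:,:2].max(0))
H=np.histogram(P[m][:,2],np.arange(-.005,.065,.005)); print(H)
E
```

```text
[[-9.53617584e-01 -3.01020760e-01 -7.69469762e-05]
 [-3.01020770e-01  9.53617562e-01  2.03432492e-04]
 [ 1.21405843e-05  2.17159440e-04 -9.99999976e-01]]
posts 127 [ 0.40328279 -0.0218615 ] [0.54228754 0.02741115]
(array([22447, 56087,   606,   502,   732,   844,   762,  5944,   436,
         129,   200,   112,     0,     0]), array([-0.005,  0.   ,  0.005,  0.01 ,  0.015,  0.02 ,  0.025,  0.03 ,
        0.035,  0.04 ,  0.045,  0.05 ,  0.055,  0.06 ,  0.065]))
```

The failed supply is the aluminium box with black vents and brass screws at top-view (354,269). The candidates I rejected are the orange look-alikes at (198,246) and (226,151). The gate is at (423,277), the adapter at (400,190) and the heat sink at (332,173). I'll check the choice in a close crop and work out the lane frame.

View pics/crop1.png

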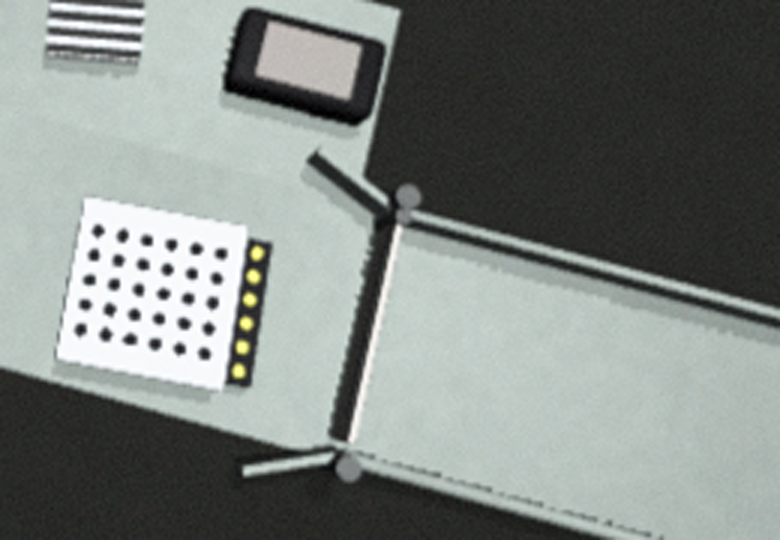

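```bash
cat >> h.py <<'E'
def rects(c):
    out={}
    for r in masks_of("supply_mid",c):
        m=r["region"]; P=pts(c,m)
        f=c["frame"][m]; 
        if m.sum()<500 or np.percentile(f[:,2],70)<150: continue
        hi=P[(P[:,2]>.0285)&(P[:,2]<.038)]
        out=cv2.minAreaRect((hi[:,:2]*1000).astype(np.float32)); print("supply",r["p"],out, "ctr",P.mean(0)); break
E
python3 - <<'E'
from h import *
for n in("top","side"):
    c=cap(n); P=pts(c); rects(c)
    m=(P[:,1]>-.4)&(P[:,1]<.06)&(P[:,0]>.3)&(P[:,0]<.7)
    p=P[m&(P[:,2]>.0495)&(P[:,2]<.06)]
    a=p[p[:,0]>.5][:,:2]; b=p[p[:,0]<.43][:,:2]
    A=(a.min(0)+a.max(0))/2;B=(b.min(0)+b.max(0))/2
    d=A-B; print("posts",A,B,np.linalg.norm(d)); ey=d/np.linalg.norm(d); ex=np.array([ey[1],-ey[0]]); o=(A+B)/2
    print("o",o,"ex",ex,np.degrees(np.arctan2(ex[1],ex[0])))
    # supply, walls in lane frame
    w=P[m&(P[:,2]>.0325)&(P[:,2]<.039)]; L=np.c_[(w[:,:2]-o)@ex,(w[:,:2]-o)@ey]*1000
    s=L[(L[:,0]>30)&(L[:,0]<240)]; 
    for g in (s[s[:,1]>40],s[s[:,1]<-40]): print("wall",len(g),np.percentile(g[:,1],[5,50,95]),np.polyfit(g[:,0],g[:,1],1))
    f=P[m][:,2]; q=P[m]; L=np.c_[(q[:,:2]-o)@ex,(q[:,:2]-o)@ey]*1000
    print("floor z",np.median(f[(abs(L[:,1])<40)&(L[:,0]>60)&(L[:,0]<220)]), "laneend",L[(abs(L[:,1])<40)&(q[:,2]>.03)&(L[:,0]>200)][:,0].min())
E
```

```text
supply 0.8 ((494.0990295410156, 109.91738891601562), (83.86219024658203, 82.06253814697266), 78.022216796875) ctr [0.49231702 0.10378307 0.0307682 ]
posts [ 0.53260155 -0.01609276] [0.40870129 0.02233738] 0.12972336267952517
o [0.47065142 0.00312231] ex [-0.29624688 -0.9551114 ] -107.23232076824446
wall 373 [62.65809703 64.74812671 66.83606771] [7.62214470e-03 6.37092033e+01]
wall 383 [-61.0941908  -59.16131241 -57.12008073] [ 8.25602152e-03 -6.02502166e+01]
floor z 0.0021637841933137532 laneend 258.42536619628834
supply 0.68 ((493.0042419433594, 110.30580139160156), (88.31782531738281, 81.32379913330078), 78.14724731445312) ctr [0.49387436 0.12132592 0.02960581]
posts [ 0.52158599 -0.01399637] [0.40736812 0.02201886] 0.11976149874473731
o [0.46447705 0.00401124] ex [-0.30072458 -0.95371103] -107.50112824988548
wall 137 [67.98442222 70.41082261 73.45015631] [1.19930214e-02 6.89436432e+01]
wall 129 [-55.3676492  -53.24109265 -50.82174104] [ 1.13581589e-02 -5.46222656e+01]
floor z 0.0035774341484378406 laneend 255.42424945827048
```

The crop confirms the aluminium box with its brass-screw strip facing the gate (crop (255,310)). The leaf runs from (395,225) to (345,440). I'll push with both fingers part-open, squared to the lane, behind the -x face.

drive_tool:
  rows:
    - [46,15.5,37,0,0,0,0.097]
    - [46,15.5,37,0,0,0,0.097]
    - [46,15.5,37,0,0,0,0.097]
    - [46,15.5,37,0,0,0,0.097]
    - [46,15.5,37,0,0,0,0.097]

```text
time_s: 1.07
tcp_pos: [0.2659, -0.4094, 0.2416]
ee_rot: [[-0.7, -0.714, 0.0], [-0.714, 0.7, -0.0], [-0.0, -0.0, -1.0]]
wrist_force: [1.0, 0.7, 0.9]
gripper_width: 0.708
gripper_force: 0.0
```

drive_tool:
  rows:
    - [46,15.5,37,0,0,0,0.097]
    - [46,15.5,37,0,0,0,0.097]
    - [46,15.5,37,0,0,0,0.097]
    - [46,15.5,37,0,0,0,0.097]
    - [46,15.5,37,0,0,0,0.097]

```text
time_s: 1.48
tcp_pos: [0.3434, -0.2242, 0.242]
ee_rot: [[-0.286, -0.958, 0.001], [-0.958, 0.286, -0.0], [-0.0, -0.001, -1.0]]
wrist_force: [1.7, 0.2, 0.3]
gripper_width: 0.468
gripper_force: 0.0
```

drive_tool:
  rows:
    - [46,15.5,37,0,0,0,0]
    - [46,15.5,37,0,0,0,0]
    - [46,15.5,37,0,0,0,0]
    - [46,15.5,37,0,0,0,0]
    - [46,15.5,37,0,0,0,0]

```text
time_s: 1.9
tcp_pos: [0.421, -0.0389, 0.2422]
ee_rot: [[-0.29, -0.957, 0.002], [-0.957, 0.29, 0.0], [-0.001, -0.001, -1.0]]
wrist_force: [1.3, -0.4, -0.1]
gripper_width: 0.46
gripper_force: 0.0
```

drive_tool:
  rows:
    - [46,15.5,37,0,0,0,0]
    - [46,15.5,37,0,0,0,0]
    - [46,15.5,37,0,0,0,0]
    - [46,15.5,37,0,0,0,0]
    - [46,15.5,37,0,0,0,0]

```text
time_s: 2.32
tcp_pos: [0.4985, 0.1461, 0.2419]
ee_rot: [[-0.29, -0.957, 0.001], [-0.957, 0.29, 0.0], [-0.001, -0.001, -1.0]]
wrist_force: [0.9, -0.3, 0.6]
gripper_width: 0.459
gripper_force: 0.0
```

drive_tool:
  rows:
    - [46,10,23,0,0,0,0]
    - [46,10.5,23,0,0,0,0]
    - [46,0,0,-40,0,0,0]
    - [46,0,0,-40,0,0,0]
    - [46,0,0,-40,0,0,0]

```text
time_s: 2.73
tcp_pos: [0.519, 0.1909, 0.1208]
ee_rot: [[-0.29, -0.957, 0.002], [-0.957, 0.29, 0.002], [-0.002, -0.002, -1.0]]
wrist_force: [-0.2, 0.4, -0.5]
gripper_width: 0.46
gripper_force: 0.0
```

drive_tool:
  rows:
    - [46,0,0,-40,0,0,0]
    - [46,0,0,-25,0,0,0]
    - [46,0,0,-15,0,0,0]
    - [46,0,0,-10,0,0,0]
    - [46,0,0,-4,0,0,0]

```text
time_s: 3.15
tcp_pos: [0.5182, 0.1897, 0.0261]
ee_rot: [[-0.291, -0.957, -0.002], [-0.957, 0.291, -0.001], [0.002, 0.001, -1.0]]
wrist_force: [0.7, 1.0, 0.7]
gripper_width: 0.458
gripper_force: 0.0
```

```bash
python3 - <<'E'
from h import *
print(sense()["tcp_pos"],sense()["wrist_force"])
c=cap("top"); rects(c); d=cap("side"); cv2.imwrite("pics/p2.png",np.vstack([cv2.resize(x["frame"][a:b,e:f,::-1],(600,300)) for x,a,b,e,f in((c,170,350,240,600),(d,70,270,220,620))]))
E
```

```text
[0.51823241 0.18968772 0.02609213] [0.65476492 0.97860729 0.73916576]
supply 0.62 ((494.02398681640625, 109.96763610839844), (83.86206817626953, 81.76032257080078), 77.96763610839844) ctr [0.49168958 0.10421156 0.03089989]
```

View pics/p2.png

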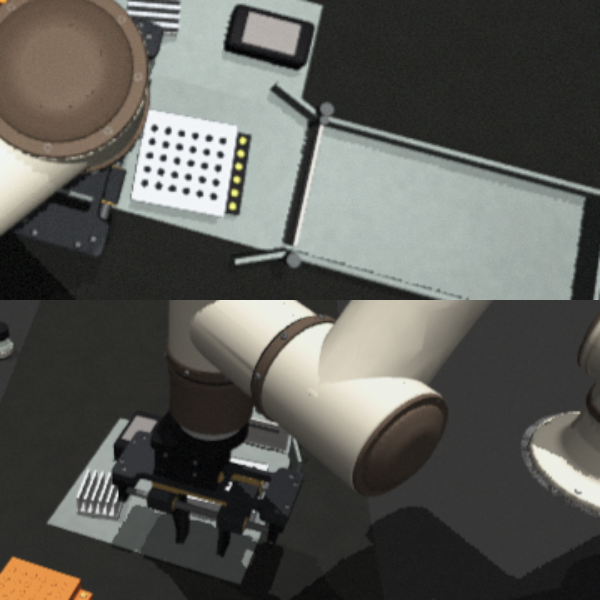

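Top view: supply at (185,165) in the composite, undisturbed. Side view: both fingers are down behind it. Now I'll start the push, squaring it first.

drive_tool:
  rows:
    - [46,-2,-6.6,0,0,0,0]
    - [46,-2,-6.6,0,0,0,0]
    - [46,-2,-6.6,0,0,0,0]
    - [46,-2,-6.6,0,0,0,0]
    - [46,-2,-6.6,0,0,0,0]

```text
time_s: 3.72
tcp_pos: [0.509, 0.1565, 0.0282]
ee_rot: [[-0.291, -0.957, 0.002], [-0.957, 0.291, 0.001], [-0.002, -0.001, -1.0]]
wrist_force: [-1.0, 1.2, 0.3]
gripper_width: 0.46
gripper_force: 0.6
```

drive_tool:
  rows:
    - [46,-2,-6.6,0,0,0,0]
    - [46,-2,-6.6,0,0,0,0]
    - [46,-2,-6.6,0,0,0,0]
    - [46,-2,-6.6,0,0,0,0]
    - [46,-2,-6.6,0,0,0,0]

```text
time_s: 4.13
tcp_pos: [0.4989, 0.1237, 0.0278]
ee_rot: [[-0.291, -0.957, 0.001], [-0.957, 0.291, 0.001], [-0.001, -0.001, -1.0]]
wrist_force: [0.7, 2.7, 1.7]
gripper_width: 0.458
gripper_force: 1.2
```

```bash
cat >> h.py <<'E'
O=np.array([473,2.5]); EX=np.array([-.29,-.957]); EY=np.array([.957,-.29])
def rep(n):
    s=sense(); t=np.array(s["tcp_pos"])[:2]*1000-O; print("tcp lane",t@EX,t@EY,"z",s["tcp_pos"][2],"F",np.round(s["wrist_force"],1),s["time_s"])
    c=cap("top"); d=cap("side"); rects(c); rects(d)
    cv2.imwrite("pics/"+n,np.vstack([cv2.resize(x["frame"][a:b,e:f,::-1],(600,300)) for x,a,b,e,f in((c,190,380,290,630),(d,70,230,290,610))]))
E
python3 -c "from h import *; rep('p3.png')"
```

```text
tcp lane -123.53222039130453 -10.370598571196062 z 0.027832075613400908 F [0.7 2.7 1.7] 4.1333
supply 0.85 ((461.9527282714844, 63.96905517578125), (50.391929626464844, 54.02491760253906), 73.39225006103516) ctr [0.45452663 0.05050819 0.03017034]
```

View pics/p3.png

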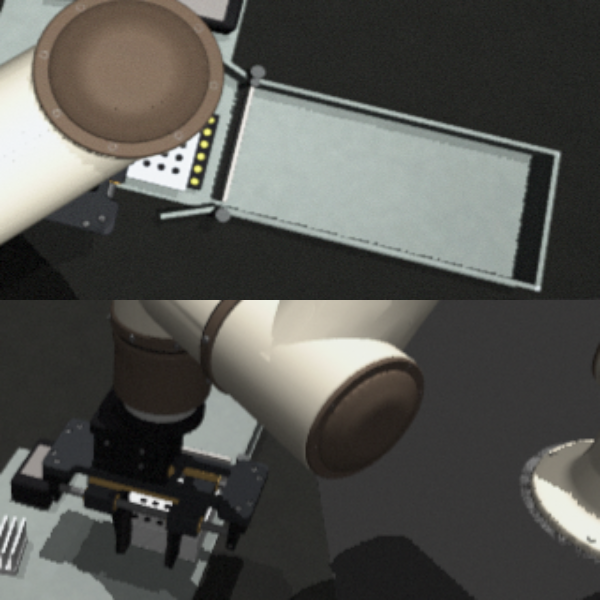

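Supply is now square (73.4°) just before the gate, strip centre at about (204,153), which puts it at roughly y = -14. I'll push on with a slight +y component.

drive_tool:
  rows:
    - [46,-1.4,-7.9,0,0,0,0]
    - [46,-1.4,-7.9,0,0,0,0]
    - [46,-1.4,-7.9,0,0,0,0]
    - [46,-1.4,-7.9,0,0,0,0]
    - [46,-1.4,-7.9,0,0,0,0]

```text
time_s: 4.75
tcp_pos: [0.4914, 0.0837, 0.0274]
ee_rot: [[-0.291, -0.957, -0.0], [-0.957, 0.291, 0.0], [0.0, 0.0, -1.0]]
wrist_force: [0.9, 2.0, -1.8]
gripper_width: 0.458
gripper_force: 1.0
```

```bash
python3 -c "from h import *; rep('p4.png')"
```

```text
tcp lane -83.0210904724702 -5.921051775776835 z 0.027449391204514083 F [ 0.9  2.  -1.8] 4.75
```

View pics/p4.png

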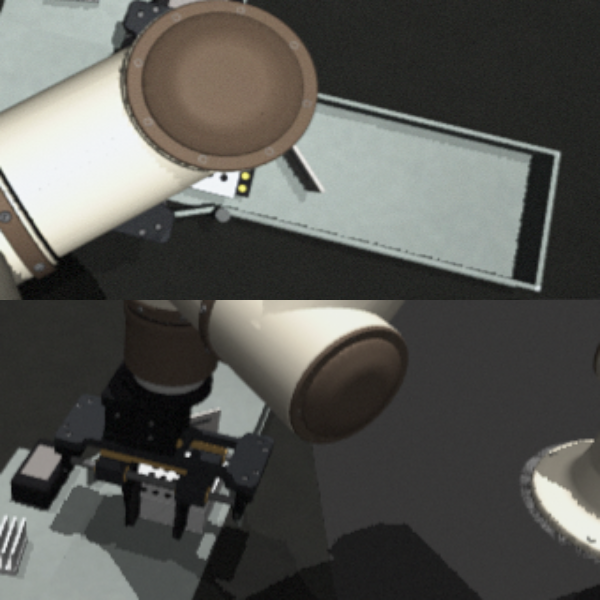

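The gate is opening: leaf tip at (322,190), strip corner at (242,195), about 10 mm clear of the -y wall. I'll continue straight.

drive_tool:
  rows:
    - [46,-2.7,-9.2,0,0,0,0]
    - [46,-2.7,-9.2,0,0,0,0]
    - [46,-2.7,-9.2,0,0,0,0]
    - [46,-2.7,-9.2,0,0,0,0]
    - [46,-2.7,-9.2,0,0,0,0]

```text
time_s: 5.37
tcp_pos: [0.4779, 0.0376, 0.0277]
ee_rot: [[-0.291, -0.957, 0.0], [-0.957, 0.291, 0.0], [-0.0, -0.0, -1.0]]
wrist_force: [0.1, 3.1, 0.6]
gripper_width: 0.459
gripper_force: 1.3
```

drive_tool:
  rows:
    - [46,-2.7,-9.2,0,0,0,0]
    - [46,-2.7,-9.2,0,0,0,0]
    - [46,-2.7,-9.2,0,0,0,0]
    - [46,-2.7,-9.2,0,0,0,0]
    - [46,-2.7,-9.2,0,0,0,0]

```text
time_s: 5.78
tcp_pos: [0.4646, -0.0084, 0.0277]
ee_rot: [[-0.291, -0.957, 0.0], [-0.957, 0.291, 0.0], [-0.0, -0.0, -1.0]]
wrist_force: [1.6, 3.1, 2.5]
gripper_width: 0.461
gripper_force: 1.5
```

```bash
python3 -c "from h import *; rep('p5.png')"
```

```text
tcp lane 12.836506110695565 -4.897499562307286 z 0.027695732606777622 F [1.6 3.1 2.5] 5.7833
```

View pics/p5.png

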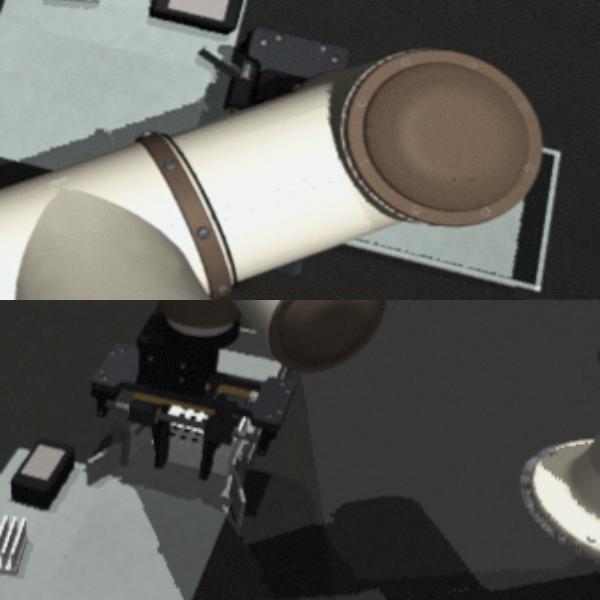

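The fingers are at the gateway and the supply (side view (185,440)) is still square against them. Forces are low. I'll push the last ~115 mm.

drive_tool:
  rows:
    - [46,-2.8,-9.2,0,0,0,0]
    - [46,-2.8,-9.2,0,0,0,0]
    - [46,-2.8,-9.2,0,0,0,0]
    - [46,-2.8,-9.2,0,0,0,0]
    - [46,-2.8,-9.2,0,0,0,0]

```text
time_s: 6.4
tcp_pos: [0.4499, -0.0545, 0.0274]
ee_rot: [[-0.291, -0.957, -0.001], [-0.957, 0.291, -0.0], [0.0, 0.001, -1.0]]
wrist_force: [-0.0, 1.6, -0.8]
gripper_width: 0.46
gripper_force: 0.6
```

drive_tool:
  rows:
    - [46,-2.8,-9.2,0,0,0,0]
    - [46,-2.8,-9.2,0,0,0,0]
    - [46,-2.8,-9.2,0,0,0,0]
    - [46,-2.8,-9.2,0,0,0,0]
    - [46,-2.8,-9.2,0,0,0,0]

```text
time_s: 6.82
tcp_pos: [0.4363, -0.1005, 0.0275]
ee_rot: [[-0.291, -0.957, -0.0], [-0.957, 0.291, -0.0], [0.0, 0.0, -1.0]]
wrist_force: [0.3, 1.2, -1.0]
gripper_width: 0.463
gripper_force: 0.7
```

drive_tool:
  rows:
    - [46,-2.8,-9.2,0,0,0,0]
    - [46,-2.8,-9.2,0,0,0,0]
    - [46,0,0,0,0,0,0]
    - [46,0,0,0,0,0,0]

```text
time_s: 7.15
tcp_pos: [0.431, -0.1185, 0.0276]
ee_rot: [[-0.292, -0.956, 0.0], [-0.956, 0.292, -0.0], [0.0, -0.0, -1.0]]
wrist_force: [0.1, 0.4, 0.6]
gripper_width: 0.464
gripper_force: 0.0
```

```bash
python3 -c "from h import *; rep('p6.png')"
```

```text
tcp lane 128.02794170447396 -5.140548314289049 z 0.02760004317026758 F [0.1 0.4 0.6] 7.15
```

View pics/p6.png

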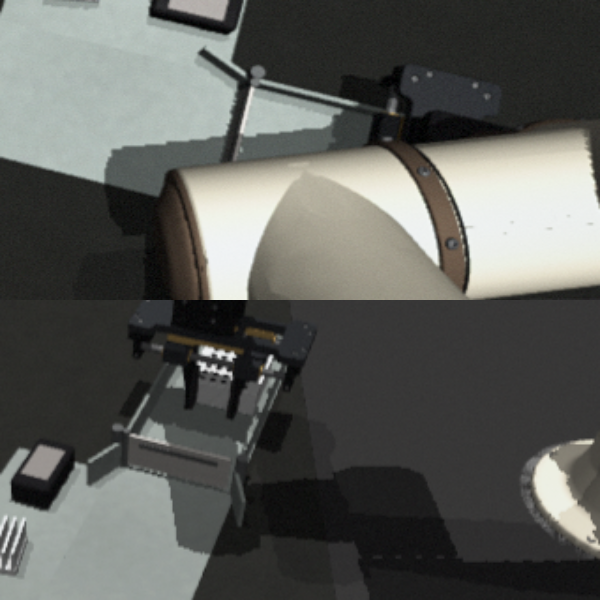

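The gate has swung shut behind the fingers (side view (180,460)). I'll back off slightly, lift straight out and clear the view.

drive_tool:
  rows:
    - [46,0.6,1.9,0,0,0,0]
    - [46,0,0,15,0,0,0]
    - [46,0,0,30,0,0,0]
    - [46,0,0,40,0,0,0]
    - [46,0,0,40,0,0,0]

```text
time_s: 7.77
tcp_pos: [0.4309, -0.1157, 0.1535]
ee_rot: [[-0.29, -0.957, -0.003], [-0.957, 0.29, -0.0], [0.001, 0.003, -1.0]]
wrist_force: [1.4, 0.5, -0.2]
gripper_width: 0.46
gripper_force: 0.0
```

drive_tool:
  rows:
    - [46,0,0,40,0,0,0]
    - [46,-10,-38,0,0,0,0]
    - [46,-10,-38,0,0,0,0]
    - [46,-10,-38,0,0,0,0]
    - [46,-10,-38,0,0,0,0]

```text
time_s: 8.18
tcp_pos: [0.3914, -0.2688, 0.1931]
ee_rot: [[-0.289, -0.957, 0.001], [-0.957, 0.289, -0.0], [-0.0, -0.001, -1.0]]
wrist_force: [0.6, 1.1, -0.2]
gripper_width: 0.457
gripper_force: 0.0
```

drive_tool:
  rows:
    - [46,-10,-38,0,0,0,0]
    - [46,-10,-38,0,0,0,0]
    - [46,-10,-38,0,0,0,0]
    - [46,-10,-38,0,0,0,0]
    - [46,0,0,0,0,0,0]

```text
time_s: 8.6
tcp_pos: [0.3504, -0.4248, 0.192]
ee_rot: [[-0.296, -0.955, -0.0], [-0.955, 0.296, -0.001], [0.002, 0.0, -1.0]]
wrist_force: [0.2, -0.6, -0.1]
gripper_width: 0.456
gripper_force: 0.0
```

```bash
python3 - <<'E'
from h import *
rep('p7.png'); c=cap("top")
for l in ("gate","adapter_mid"):
    for r in masks_of(l,c)[:2]:
        P=pts(c,r["region"]); hi=P[P[:,2]>.03]; print(l,r["p"],cv2.minAreaRect((hi[:,:2]*1000).astype(np.float32)))
E
```

```text
tcp lane 444.52549173989706 6.599551706842462 z 0.19199927813155168 F [ 0.2 -0.6 -0.1] 8.6
supply 0.83 ((411.0845642089844, -167.5452880859375), (85.5901870727539, 82.03270721435547), 73.10342407226562) ctr [ 0.41059656 -0.16694976  0.02930207]
supply 0.6 ((409.9996337890625, -168.66595458984375), (91.918701171875, 82.06935119628906), 73.24161529541016) ctr [ 0.41296623 -0.15444607  0.02714284]
gate 0.93 ((474.988037109375, 3.0616531372070312), (7.596720218658447, 116.19281005859375), 72.39655303955078)
adapter_mid 0.95 ((610.8033447265625, 24.77265167236328), (76.1689224243164, 42.11916732788086), 72.84174346923828)
```

View pics/p7.png

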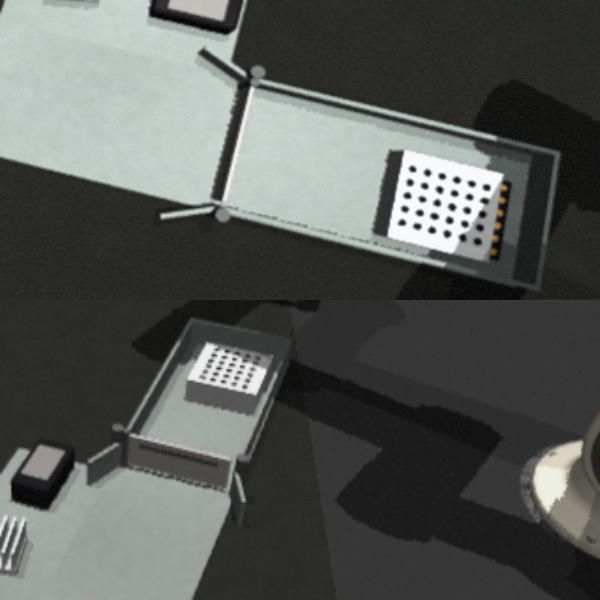

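The supply lies flat at top view (450,205) in the closed end and the gate is shut across the lane, (250,85) to (222,205). The adapter hasn't moved. I'm handing it in.

```bash
python3 -c "from station import *; print(finish_job())"
```

```text
the job is handed in; nothing more can be done
None
```

The failed supply was slid through the gate and lies flat in the closed end, the gate is fully shut behind it, the adapter is where it was, and the job is handed in at about 9 s of the 37 s allowed.

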